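Clamp a capped pipe in the bench welding lathe

ROBOT

A 6-joint arm with a two-finger parallel gripper is mounted at the origin on the work surface. World frame = base frame: x ahead of the robot, y to its left, z up, the work surface at z = 0. Lengths are in m, angles in degrees, forces in N, time in s.
With the tool pointing down it reaches from about 0.325 to 0.9 m from the base axis. Payload 6.1 kg.
Tool frame: the origin (TCP) lies on the centre line of the jaws, within the pads' length; the fingertips stand r.finger_overhang ahead of it and the grasp point (between the pads) lies 11 mm behind it (r.finger_overhang is the distance from the TCP to the fingertips, in m); z points along the fingers, y is the line along which they close (so a half turn about z gives the same grasp; the last joint's range is limited). The gripper opens to 87 mm and grips with 3 to 60 N. Pads are 19 mm wide; open, the fingers measure 117 mm over their backs; the gripper's body (75 mm by 190 mm) begins 51 mm behind the grasp point.
Start: joints at [57.004, 12.628, 87.462, -0, 79.91, -7.225], TCP at [0.272, 0.563, 0.231] pointing down, gripper open.
Joint ranges: [-170.65, 170.65], [-52.31, 119.04], [5.05, 147.46], [-71.25, 251.25], [11.57, 151.72], [-153.62, 153.62]. Speed limits (degrees/s): [147.25, 147.25, 172.46, 180, 180, 180].

INTERFACE

Orientations are given as [roll, pitch, yaw] about the fixed x, y, z axes, in that order (R = Rz(yaw) Ry(pitch) Rx(roll)).
In Python, from workcell import r gives the robot as it stands. The module is installed in compiled form; this text tells all that it offers.
- The arm moves only by the tool step_arm, never from a script. Its argument "plan" is a list that holds one entry, the list of rows, each a list of 4 numbers: the shift along the tool's x, y, z in mm, then the turn about the tool's z in degrees. In form: [[[tx, ty, tz, roll], ...]]. A call has 1 to 8 rows; each row shifts and turns the commanded pose from where the row before left it, along the tool's axes as they then stand; what a row does not reach is not made up. A row lasts 1/10 s, in which the tool goes at most 50 mm and 8.59 degrees, less where a joint would pass 70% of its speed; a pose out of reach is approached as far as the arm can. A call is refused whole if a number of a shift passes 50 or a number of a turn 8.59, either way. A call with a gripper value outside its range is refused whole. "fingers" is the opening, from 0 (shut) to 1 (fully open), set as the call begins (left out, the last holds). The fingers move at their own pace and stop on an object; "grip_force" is the grip in N (left out, the last holds). Time passes only in rows, so rows that do not move let the fingers close. It gives the time, the measured TCP pose, the force, the opening and the grip force at its end, in the units of the state.
- r.read_state(): the state, without advancing time (a new reading comes with each control period).
- r.grab_frame(name): name is "scene" or "top"; returns the picture (420x560x3 uint8, blue, green, red); there is no depth.
- r.camera_info(name): a dict with "intrinsics" (3x3 intrinsics, pixels), "R" (3x3) and "t" (3): a world point X has camera coordinates R X + t. Camera axes: x right, y down, z forward; pixel columns grow to the right and rows downward; lengths in m; the calibration is good to about 2 mm. A picture is of the moment at which its call begins. camera_info takes no time and is no camera call.
- r.sign_off(): hands the job in; it is judged then, once.
The state is a dict: "time_s": time; "joint_positions": joint angles; "dq": joint speeds; "effort": joint torques, N m; "position": TCP position; "eef_rot": TCP orientation; "force": force on the tool from outside, world axes, zero at the start; "moment": the same for the moment, N m; "width": opening from 0.0 (shut) to 1.0 (fully open); "grasp_force": force on a finger pad.
Only numpy, scipy, OpenCV 4.12 (cv2) and the standard library are available. Lean on these libraries where they do the work, as an engineer would, in place of code of your own. Each camera call takes 0.05 s, during which the arm holds its last target. There are 200 camera calls.

TASK

Clamp the capped pipe in the bench welding lathe: take the tailstock crank by its loose sleeve and, keeping hold of the sleeve, wind it clockwise (as seen from the crank end) until the pressure pad has pushed the pipe fully home against the stop inside the headstock cup and the crank goes firm; nip it up so that the pipe is held tight, but do not force it past that. Then let go of the crank and swing the quill lock handle on top of the tailstock all the way round to its stop. Leave the other things on the table where they are.

Things in the scene. Friction and masses are not known exactly. Their poses are not given: they have to be found in the camera images.
- bed: bench welding lathe, fixed to the table, with a grey tailstock (crank end), two V rests and a grey headstock box (150 mm square, top 275 mm high, at y 335 to 485 mm). Origin at table height under the tailstock; y runs along the lathe towards the headstock, z up, x across, away from the robot. The axis of quill, pad, pipe and cup is level, 190 mm high
- pipe: loose steel pipe stub, 60 mm in diameter, 130 mm long, about 0.45 kg, flat cap on the tailstock end; lies in V rests on the lathe's axis, free to slide along it. Origin at its middle on its axis, y towards the headstock. Its far end is 7 to 13 mm inside the cup and has 3 to 29 mm still to slide before it meets the stop
- cup_mouth (a point): middle of the mouth of the headstock cup (dark steel ring, 92 mm outside, 66 mm bore), on the lathe's axis, 283 mm along y from the bed's origin. The adjustable stop inside the cup cannot be seen or measured: it lies 16 to 36 mm behind the mouth
- pad: dark round pressure pad, 48 mm across, on the end of the quill, facing the cap. Origin at the centre of its front face, y towards the pipe. Advances 24 mm per turn of the crank. Sits on a stiff disc spring (40 N/mm, 8 mm travel): with the pipe against the stop, 1 rad of crank adds about 150 N. 30 N or more holds the pipe tight; over 250 N dents the cap
- crank_center (a point): centre of the crank's hub, on the lathe's axis (190 mm high), 105 mm behind the bed's origin (bed y -105 mm). The crank turns about the bed's y axis through this point; its flat web is 24 mm wide and spans bed y -106 to -96 mm
- crank (a joint): crank angle, rad. At 0 the sleeve is straight above the hub; it grows clockwise seen from the crank end (top, bed +x, bottom, bed -x) and advances the pad. Starts within one turn. Turning takes about 5 N at the sleeve, plus 0.6 N per 10 N of clamp at the pad. At a standstill friction hides up to 5 N either way. It holds about 75 N of clamp; wound harder, it runs back to that when let go
- sleeve: black grip sleeve of the crank, a cylinder 25 mm in diameter, 90 mm long, spinning freely on its pin, parallel to the lathe's axis. Origin at its middle: 65 mm from the crank's axis and 55 mm from crank_center along bed -y. Gripped from above on its outer half (10 mm or more beyond its middle) it can be followed all the way round with the gripper at one orientation
- lock_center (a point): point on the upright axis of the quill lock handle, level with the middle of its ball knob (282 mm high)
- lock_knob (a point): middle of the black ball knob (22 mm in diameter) of the quill lock handle, 60 mm from the handle's axis, 282 mm high, 50 mm above the top of the tailstock (a cylinder 84 mm in diameter along the lathe's axis); it overhangs the tailstock's far side (bed +x)
- lock (a joint): angle of the quill lock handle, rad: at 0 (open) it points to bed +x turned 0.6 rad towards bed +y; it grows clockwise seen from above (the knob goes round the far side, towards the crank) to a hard stop at 1.3, locked. Starts at 0 to 0.15, stays where it is left, takes about 3.5 N at the knob
- spray_can: bystander: white spray can, 56 mm in diameter, 165 mm tall, standing; origin at the centre of its base
- offcut: bystander: short pipe ring, 60 mm in diameter, 45 mm tall, standing on its end; origin at the centre of its underside
- wrench: bystander: steel wrench 190 mm long lying flat, along its x axis
- square: bystander: bright steel welder's angle piece, legs about 120 and 114 mm, 14 mm thick, lying flat
Not all that is in view belongs to the job. Leave any green, orange or purple look-alike of the pipe alone.

How it is judged (in metres and radians):
On the way, in this order (a step that is already met when the one before it is completed fails the run):
1. the sleeve is gripped (contact force between the fingers and sleeve above 10 N), for 0.2 s.
2. the pipe is clamped tight between pad and stop with the sleeve still in the grip (contact force between pad and pipe above 30 N and contact force between the fingers and sleeve above 5 N), for 0.1 s.
3. the quill lock is swung round to its stop (value of joint lock above 1.15 rad), for 0.2 s.
At the end, for the whole second after the job is handed in: the pipe lies still and straight on the lathe's axis, held by the pad with 30 to 130 N against the stop, the quill lock is at its stop (joint above 1.15 of 1.3 rad) and crank and lock are let go (contact force between pad and pipe between 30 and 130 N and value of joint lock above 1.15 rad and angle between the y axis of pipe and the y axis of bed, either way round below 0.04 rad and linear speed of pipe below 0.01 m/s); the robot touches nothing.
It fails at once if the clamp is forced: over 250 N between pad and pipe dents the cap (contact force between pad and pipe above 250 N).
It fails at once if the crank is wound on without the sleeve being held (velocity of joint crank above 0.4 rad/s and contact force between the fingers and sleeve below 3 N).
It fails at once if the spray can, pipe ring, wrench or angle piece is disturbed (distance of any of spray_can, offcut, wrench, square from where it was at the start of the episode above 0.02 m).
It also fails if it takes over 67 s, if anything falls off the work surface, if the arm or the gripper's body presses on something with over 40 N, if the wrist force passes 120 N, or if a joint passes its speed limit or range.

## Working session

There is one attempt and no reset: what is moved stays moved. The work goes in short steps, Python scripts to look and compute and a tool call to move; the robot and the scene stay as the last step left them, time stands still between calls to the robot, and variables do not carry over. Pictures are saved under pics/ and viewed, at most 10 in all, crops included, and the job is handed in when it is done.

Besides the shell and the picture viewer there is one more tool, called after "Emit:" by a JSON object that holds its "op" and its "data", one argument or row to a line. step_arm: Moves the arm, as the interface text tells. Its arguments: {"type":"object","properties":{"plan":{"type":"array","items":{"type":"array","items":{"type":"array","items":{"type":"number"}}}},"fingers":{"type":"number"},"grip_force":{"type":"number"}},"required":["plan"]}

```bash
mkdir -p pics; cat > h.py <<'E'
from workcell import r
import numpy as np, cv2
E
python3 - <<'E'
from h import *
for n in ("scene","top"):
    f=r.grab_frame(n); cv2.imwrite(f"pics/{n}0.png",f)
    c=r.camera_info(n); print(n,np.round(c["intrinsics"],1).tolist(),np.round(c["R"],4).tolist(),np.round(c["t"],4).tolist())
print(r.read_state(), r.finger_overhang)
E
```

```text
scene [[479.8, 0.0, 270.4], [0.0, 479.8, 211.3], [0.0, 0.0, 1.0]] [[-0.7686, 0.6396, -0.011], [0.5015, 0.5917, -0.6311], [-0.3972, -0.4906, -0.7756]] [0.3888, -0.1746, 1.8493]
top [[382.6, 0.0, 281.9], [0.0, 382.6, 212.9], [0.0, 0.0, 1.0]] [[-0.0193, -0.9997, -0.0168], [-0.9938, 0.021, -0.1088], [0.1091, 0.0146, -0.9939]] [0.0824, 0.5536, 1.3327]
{'time_s': 0.1, 'joint_positions': array([ 5.70020707e+01,  1.26682615e+01,  8.75216509e+01, -4.93178847e-04,
        7.99105613e+01, -7.22278376e+00]), 'dq': array([-0.00021041, -0.08318205, -0.11684364,  0.0221729 , -0.06809687,
        0.06815874]), 'effort': array([ 2.37902832e-04, -4.95947278e+01, -3.88516438e+01,  7.01158983e-02,
        5.16034698e-02, -5.66938786e-05]), 'position': array([0.27145022, 0.56234835, 0.22955071]), 'eef_rot': array([-1.79900262e+02, -1.21507906e-02,  1.54224931e+02]), 'force': array([0.17490507, 0.39899801, 0.54574456]), 'moment': array([ 0.02394487, -0.01988393, -0.02276111]), 'grasp_force': 0.0, 'width': 1.0012169050250632} 0.008
```

View pics/scene0.png

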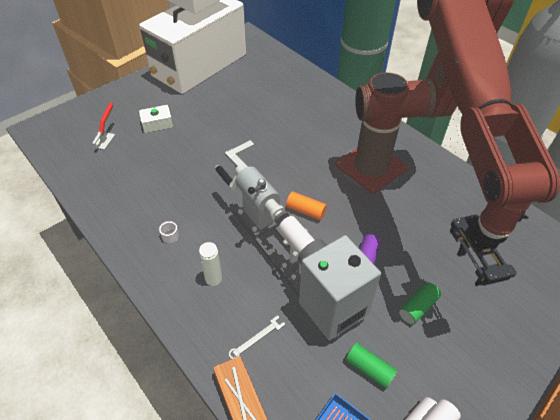

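View pics/top0.png

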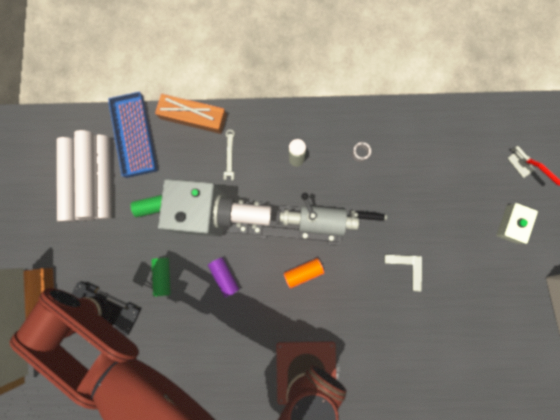

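The scene view shows the tailstock at (258,195), the sleeve at about (226,176) and the headstock box at (340,285). In the top view the headstock box is at (187,206), the white pipe at (250,213), the tailstock at (323,220), the black sleeve at (371,215) and a dark knob at (306,196). The green, orange and purple cylinders are decoys. I'll check the sleeve and knob in close crops.

```bash
python3 - <<'E'
from h import *
a=cv2.imread("pics/top0.png")[170:260,150:400]; b=cv2.imread("pics/scene0.png")[130:250,200:340]
a=cv2.resize(a,None,fx=3.1,fy=3.1,interpolation=cv2.INTER_CUBIC); b=cv2.resize(b,None,fx=5,fy=5,interpolation=cv2.INTER_CUBIC)
cv2.imwrite("pics/c1.png",a);cv2.imwrite("pics/c2.png",b)
E
```

```text
(no output)
```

View pics/c1.png

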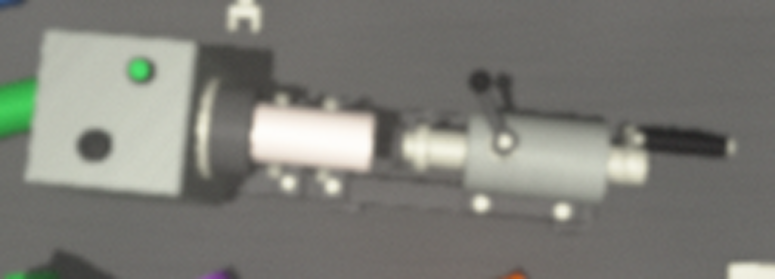

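View pics/c2.png

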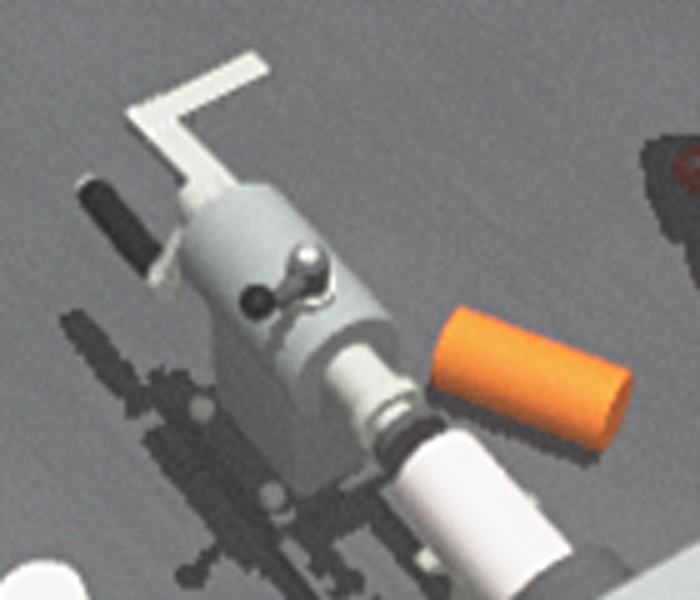

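The crops show the sleeve as the black cylinder from c1 (640,138) to (727,146), on the far side of the crank and roughly level with the axis. The black knob is at c1 (480,80) and c2 (257,301); its shadow is at c1 (503,80). I'll fit the bed pose, crank angle and lock angle together.

```bash
cat >> h.py <<'E'
from scipy.optimize import least_squares
CI={n:r.camera_info(n) for n in("scene","top")}
def proj(n,X):
    c=CI[n]; p=(np.asarray(c["R"])@np.asarray(X).T).T+np.asarray(c["t"]).ravel(); p=(np.asarray(c["intrinsics"])@p.T).T
    return p[:,:2]/p[:,2:]
def bedT(p,X):
    X=np.atleast_2d(X); c,s=np.cos(p[2]),np.sin(p[2])
    return np.c_[p[0]+c*X[:,0]-s*X[:,1], p[1]+s*X[:,0]+c*X[:,1], X[:,2]]
E
cat > fit.py <<'E'
from h import *
T=lambda x,y:(150+x/3.1,170+y/3.1); S=lambda x,y:(200+x/5,130+y/5)
box=[(75,485),(75,335),(-75,335),(-75,485)]
obsT=[T(45,30),T(197,42),T(182,193),T(27,182)]
def model(p):
    q,ly,l=p[3:6]
    hs=[(a/1e3,b/1e3,.275) for a,b in box]
    sl=[(.065*np.sin(q),y,.19+.065*np.cos(q)) for y in(-.115,-.205)]
    a=.6-l; kn=[(.06*np.cos(a),ly+.06*np.sin(a),.282)]
    return bedT(p,hs),bedT(p,sl),bedT(p,kn)
def res(p):
    h,s,k=model(p)
    e=[proj("top",h)-obsT, proj("top",s)-[T(640,138),T(727,146)], 2*(proj("scene",s)-[S(152,268),S(92,188)]), 2*(proj("top",k)-[T(480,80)]), 2*(proj("scene",k)-[S(257,301)]),
       .5*(proj("scene",h)-[(302,277),(337,308),(379,268),(345,238)])]
    return np.r_[np.concatenate([x.ravel() for x in e]), (p[5]-.07)/.05]
best=min((least_squares(res,[.55,.0,y0,q,0.0,.07],loss="soft_l1") for y0 in(0,.1) for q in(0.5,1.5,2.5,4)),key=lambda o:o.cost)
if __name__=="__main__":
    p=best.x; print(best.cost,p.round(4)); print(res(p).round(1))
    h,s,k=model(p); print(s.round(4),k.round(4), bedT(p,[[0,-.105,.19],[0,p[4],.282],[0,.283,.19]]).round(4))
E
python3 fit.py
```

```text
139.4245324457103 [ 0.5177 -0.0597 -0.0935  2.7504  0.0364  0.0839]
[ -0.8  -1.    0.4  -1.3   0.4   0.6  -0.5   0.4   0.4   0.6  -0.3  -0.
   0.7  -0.4  -2.2   0.3  -1.    0.3  -0.5  -1.1  17.1  11.5 -18.6 -25.
 -17.5 -18.1  18.4  16.1   0.3]
[[ 0.5317 -0.1765  0.1299]
 [ 0.5233 -0.2661  0.1299]] [[0.5759 0.0012 0.282 ]] [[ 0.5079 -0.1642  0.19  ]
 [ 0.5211 -0.0234  0.282 ]
 [ 0.5442  0.2221  0.19  ]]
```

```bash
sed -i 's/\[(302,277),(337,308),(379,268),(345,238)\]/[(337,308),(302,277),(345,238),(379,268)]/' fit.py; python3 fit.py
```

```text
20.52276879567848 [ 0.5178 -0.0591 -0.0938  2.7482  0.0358  0.0829]
[-0.9 -1.   0.2 -1.4  0.2  0.5 -0.7  0.3  0.2  0.5 -0.4 -0.1  0.8 -0.2
 -2.1  0.5 -1.   0.3 -0.5 -1.  -0.3 -3.9 -1.1 -9.4 -0.5 -3.   1.4  1.2
  0.3]
[[ 0.5319 -0.1759  0.13  ]
 [ 0.5234 -0.2655  0.13  ]] [[0.5759 0.0012 0.282 ]] [[ 0.508  -0.1636  0.19  ]
 [ 0.5212 -0.0235  0.282 ]
 [ 0.5443  0.2226  0.19  ]]
```

Emit:
{"op": "step_arm", "data": {
  "plan": [
    [[0,0,-15,8.5],[0,0,-15,8.5],[0,0,-15,8.5],[0,0,-15,8.5],[0,0,-15,8.5],[0,0,-15,8.5],[0,0,-15,8.5],[0,0,-15,8.5]]
  ]
}}

```text
time_s: 0.9
position: [0.2716, 0.5626, 0.3505]
eef_rot: [-180.0, 0.1, 85.9]
force: [0.3, 0.4, -0.2]
width: 0.998
grasp_force: 0.0
```

Emit:
{"op": "step_arm", "data": {
  "plan": [
    [[0,0,0,1.6],[-45,19,0,0],[-45,19,0,0],[-45,19,0,0],[-45,19,0,0],[-45,19,0,0],[-45,19,0,0],[-45,19,0,0]]
  ]
}}

```text
time_s: 1.7
position: [0.3744, 0.2348, 0.3493]
eef_rot: [-180.0, 0.0, 84.8]
force: [1.4, 0.1, -0.5]
width: 1.004
grasp_force: 0.0
```

Emit:
{"op": "step_arm", "data": {
  "plan": [
    [[-45,19,0,0],[-45,19,0,0],[-45,19,0,0],[-45,19,0,0],[-45,19,0,0],[-45,19,0,0],[-45,19,0,0],[0,0,0,0]]
  ]
}}

```text
time_s: 2.5
position: [0.4777, -0.0943, 0.3484]
eef_rot: [-179.8, 0.1, 84.4]
force: [-0.7, 0.2, 0.2]
width: 1.0
grasp_force: 0.0
```

```bash
cat >> h.py <<'E'
P=np.array([.5178,-.0591,-.0938])
def st(show=True):
    s=r.read_state(); d=s["position"][:2]-P[:2]; c,sn=np.cos(P[2]),np.sin(P[2])
    b=np.array([c*d[0]+sn*d[1],-sn*d[0]+c*d[1],s["position"][2]])*1e3
    f=s["force"]; fb=np.array([c*f[0]+sn*f[1],-sn*f[0]+c*f[1],f[2]])
    if show: print("t",round(s["time_s"],2),"bed TCP mm",b.round(1),"rot",s["eef_rot"].round(2),"F bed",fb.round(1),"w",round(s["width"],3),"g",round(s["grasp_force"],1))
    return b
E
python3 -c "
from h import *
st()"
```

```text
t 2.5 bed TCP mm [-36.6 -38.8 348.4] rot [-1.7985e+02  7.0000e-02  8.4440e+01] F bed [-0.8  0.1  0.2] w 1.0 g 0.0
```

Emit:
{"op": "step_arm", "data": {
  "plan": [
    [[-47,20,0,0],[-47,21,0,0],[-47,20,0,0],[0,0,45,0],[0,0,45,0],[0,0,45,0],[0,0,0,0]]
  ]
}}

```text
time_s: 3.2
position: [0.5194, -0.2285, 0.2069]
eef_rot: [-179.2, -0.4, 84.8]
force: [-1.4, -0.3, -1.0]
width: 1.001
grasp_force: 0.0
```

```bash
python3 - <<'E'
from h import *
st()
a=r.grab_frame("top")[170:260,290:400]; b=r.grab_frame("scene")[130:250,190:310]
a=cv2.resize(a,(550,450),interpolation=cv2.INTER_CUBIC); b=cv2.resize(b,(450,450),interpolation=cv2.INTER_CUBIC)
cv2.imwrite("pics/c3.png",np.hstack([a,b])[:, :1000][:, :]); cv2.imwrite("pics/c3.png",cv2.resize(np.hstack([a,b]),(800,360)))
E
```

```text
t 3.2 bed TCP mm [  17.5 -168.5  206.9] rot [-179.22   -0.4    84.76] F bed [-1.4 -0.5 -1. ] w 1.001 g 0.0
```

View pics/c3.png

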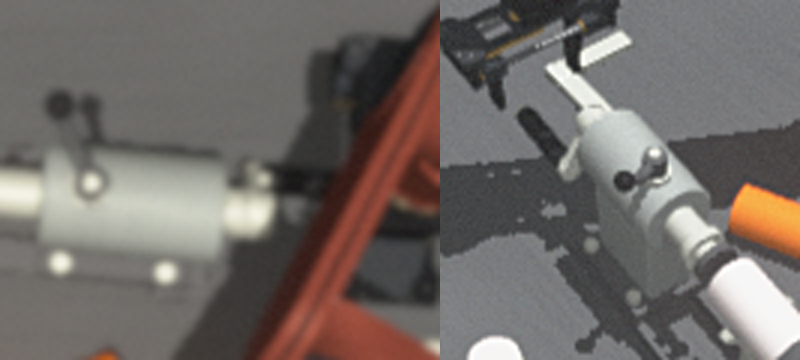

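The scene crop shows the open fingers straddling the sleeve, whose end is at (530,115), with nothing else in their way. Next I'll descend.

Emit:
{"op": "step_arm", "data": {
  "plan": [
    [[0,0,0,0],[0,0,0,0]]
  ]
}}

```text
time_s: 3.5
position: [0.5257, -0.2326, 0.219]
eef_rot: [179.7, 0.1, 84.7]
force: [-0.1, -0.8, 0.3]
width: 1.001
grasp_force: 0.0
```

```bash
python3 -c "
from h import *
st()"
```

```text
t 3.5 bed TCP mm [  24.1 -172.   219. ] rot [1.7972e+02 1.4000e-01 8.4680e+01] F bed [-0.  -0.8  0.3] w 1.001 g 0.0
```

Emit:
{"op": "step_arm", "data": {
  "plan": [
    [[-4,0,15,0],[-4,0,20,0],[0,0,20,0],[0,0,20,0],[0,0,15,0],[0,0,10,0],[0,0,0,0],[0,0,0,0]]
  ]
}}

```text
time_s: 4.3
position: [0.5236, -0.2402, 0.116]
eef_rot: [180.0, 0.0, 84.6]
force: [0.2, 0.5, 0.0]
width: 1.002
grasp_force: 0.0
```

```bash
python3 - <<'E'
from h import *
st()
b=r.grab_frame("scene")[130:210,190:290]
cv2.imwrite("pics/c4.png",cv2.resize(b,(700,560),interpolation=cv2.INTER_CUBIC))
E
```

```text
t 4.3 bed TCP mm [  22.7 -179.7  116. ] rot [1.7996e+02 2.0000e-02 8.4630e+01] F bed [0.2 0.5 0. ] w 1.002 g 0.0
```

View pics/c4.png

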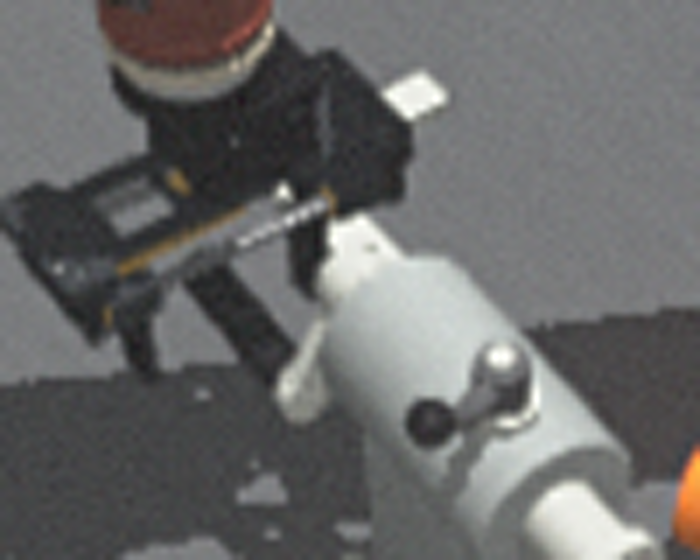

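The sleeve, running from about (215,280) to (280,370), sits between the fingers. I'll close the gripper on it.

Emit:
{"op": "step_arm", "data": {
  "plan": [
    [[0,0,0,0],[0,0,0,0],[0,0,0,0],[0,0,0,0],[0,0,0,0],[0,0,0,0],[0,0,0,0],[0,0,0,0]]
  ],
  "fingers": 0,
  "grip_force": 40
}}

```text
time_s: 5.15
position: [0.5232, -0.2399, 0.1155]
eef_rot: [-180.0, -0.0, 84.6]
force: [-0.4, 0.4, -1.4]
width: 0.355
grasp_force: 0.0
```

```bash
python3 -c "
from h import *
st()"
```

```text
t 5.15 bed TCP mm [  22.3 -179.5  115.5] rot [-180.     -0.     84.63] F bed [-0.5  0.4 -1.4] w 0.355 g 0.0
```

Emit:
{"op": "step_arm", "data": {
  "plan": [
    [[0,0,0,0],[0,0,0,0],[0,0,0,0],[0,0,0,0],[0,0,0,0],[0,0,0,0]]
  ]
}}

```text
time_s: 5.75
position: [0.524, -0.2401, 0.1157]
eef_rot: [179.9, 0.0, 84.6]
force: [5.5, -0.9, -3.5]
width: 0.26
grasp_force: 39.8
```

```bash
python3 -c "
from h import *
st()"
```

```text
t 5.75 bed TCP mm [  23.1 -179.6  115.7] rot [1.799e+02 2.000e-02 8.462e+01] F bed [ 5.6 -0.4 -3.5] w 0.26 g 39.8
```

```bash
cat > rows.py <<'E'
import sys,numpy as np
# q0 step n [R]: rows [tx,ty(bed x),tz(down)]
q,s,n=float(sys.argv[1]),float(sys.argv[2]),int(sys.argv[3])
a=q+s*np.arange(n+1); x=65*np.sin(a); z=65*np.cos(a)
X=np.round(x,1);Z=np.round(z,1)
print([[0,round(float(u),1),round(float(-v),1),0] for u,v in zip(np.diff(X),np.diff(Z))],"end",a[-1].round(3))
E
python3 rows.py 2.778 .08 8; python3 rows.py 3.418 .08 8
```

```text
[[0, -4.9, 1.6, 0], [0, -5.1, 1.3, 0], [0, -5.1, 0.8, 0], [0, -5.2, 0.4, 0], [0, -5.2, 0.1, 0], [0, -5.1, -0.4, 0], [0, -5.2, -0.8, 0], [0, -5.0, -1.3, 0]] end 3.418
[[0, -5.0, -1.6, 0], [0, -4.8, -2.0, 0], [0, -4.6, -2.4, 0], [0, -4.4, -2.7, 0], [0, -4.2, -3.1, 0], [0, -3.9, -3.4, 0], [0, -3.6, -3.7, 0], [0, -3.4, -4.0, 0]] end 4.058
```

Emit:
{"op": "step_arm", "data": {
  "plan": [
    [[0,-4.9,1.6,0],[0,-5.1,1.3,0],[0,-5.1,0.8,0],[0,-5.2,0.4,0],[0,-5.2,0.1,0],[0,-5.1,-0.4,0],[0,-5.2,-0.8,0],[0,-5.0,-1.3,0]]
  ]
}}

```text
time_s: 6.55
position: [0.4781, -0.2351, 0.1086]
eef_rot: [-179.4, -0.1, 84.6]
force: [-0.1, -6.0, -24.2]
width: 0.263
grasp_force: 41.1
```

```bash
cat >> h.py <<'E'
def ck(dx=0,zc=176.5):
    b=st(); s=r.read_state(); f=s["force"]; c,sn=np.cos(P[2]),np.sin(P[2]); fx,fz=c*f[0]+sn*f[1],f[2]
    q=np.arctan2(b[0]-dx,b[2]-zc)%(2*np.pi); print("q",q.round(3),"R",np.hypot(b[0]-dx,b[2]-zc).round(1),"Ft",(fx*np.cos(q)-fz*np.sin(q)).round(1),"Fr",(fx*np.sin(q)+fz*np.cos(q)).round(1))
E
python3 -c "
from h import *
ck()"
```

```text
t 6.55 bed TCP mm [ -23.  -179.   108.6] rot [-1.7945e+02 -1.2000e-01  8.4630e+01] F bed [  0.4  -6.  -24.2] w 0.263 g 41.1
q 3.468 R 71.7 Ft -8.1 Fr 22.8
```

Emit:
{"op": "step_arm", "data": {
  "plan": [
    [[0,0,0,0],[0,0,0,0],[0,0,0,0]]
  ]
}}

```text
time_s: 6.85
position: [0.4774, -0.235, 0.1086]
eef_rot: [-179.3, -0.1, 84.6]
force: [-3.8, -5.5, -20.4]
width: 0.263
grasp_force: 40.9
```

```bash
python3 - <<'E'
from h import *
ck()
a=r.grab_frame("top")[170:260,150:400]
a=cv2.resize(a,None,fx=3.1,fy=3.1,interpolation=cv2.INTER_CUBIC); b=r.grab_frame("scene")[130:210,190:290]
b=cv2.resize(b,(775,620),interpolation=cv2.INTER_CUBIC)[100:420]
cv2.imwrite("pics/c5.png",np.vstack([a,b]))
E
```

```text
t 6.85 bed TCP mm [ -23.7 -178.9  108.6] rot [-1.7933e+02 -1.4000e-01  8.4630e+01] F bed [ -3.2  -5.8 -20.4] w 0.263 g 40.9
q 3.478 R 71.9 Ft -3.7 Fr 20.3
```

View pics/c5.png

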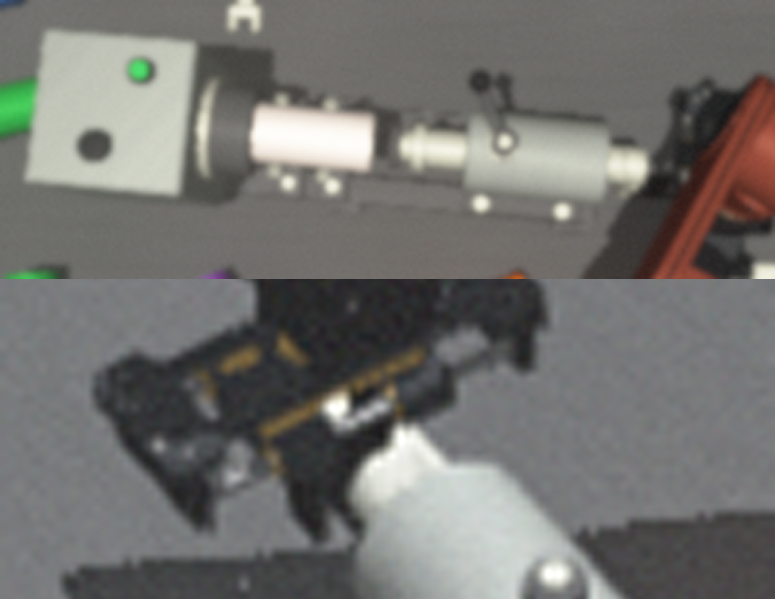

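```bash
python3 rows.py 3.362 .08 8
```

```text
[[0, -5.0, -1.3, 0], [0, -4.9, -1.7, 0], [0, -4.8, -2.2, 0], [0, -4.5, -2.5, 0], [0, -4.4, -2.8, 0], [0, -4.1, -3.2, 0], [0, -3.8, -3.5, 0], [0, -3.6, -3.8, 0]] end 4.002
```

Emit:
{"op": "step_arm", "data": {
  "plan": [
    [[0,-5.0,0.2,0],[0,-4.9,-0.4,0],[0,-4.8,-1.0,0],[0,-4.5,-1.6,0],[0,-4.4,-2.8,0],[0,-4.1,-3.2,0],[0,-3.8,-3.5,0],[0,-3.6,-3.8,0]]
  ]
}}

```text
time_s: 7.75
position: [0.4436, -0.2313, 0.1281]
eef_rot: [-179.5, -0.1, 84.7]
force: [-10.1, -2.6, -17.0]
width: 0.256
grasp_force: 40.6
```

```bash
python3 -c "
from h import *
ck(); ck(-9.2,172.1)"
```

```text
t 7.75 bed TCP mm [ -57.7 -178.4  128.1] rot [-1.7951e+02 -1.5000e-01  8.4660e+01] F bed [ -9.9  -3.5 -17. ] w 0.256 g 40.6
q 4.014 R 75.3 Ft -6.7 Fr 18.5
t 7.75 bed TCP mm [ -57.7 -178.4  128.1] rot [-1.7951e+02 -1.5000e-01  8.4660e+01] F bed [ -9.9  -3.5 -17. ] w 0.256 g 40.6
q 3.975 R 65.5 Ft -6.0 Fr 18.7
```

```bash
cat > cf.py <<'E'
import sys,numpy as np
from scipy.optimize import least_squares
p=np.array(eval(sys.argv[1]))
o=least_squares(lambda c:np.hypot(p[:,0]-c[0],p[:,1]-c[1])-65,[-9,172]); print(o.x.round(2),o.fun.round(2))
E
python3 cf.py "[(23.1,115.7),(-23.7,108.6),(-57.7,128.1)]"; python3 rows.py 3.975 .08 8
```

```text
[ -9.61 171.94] [ 0.06 -0.11  0.08]
[[0, -3.4, -4.0, 0], [0, -3.0, -4.2, 0], [0, -2.6, -4.5, 0], [0, -2.3, -4.7, 0], [0, -1.9, -4.8, 0], [0, -1.6, -5.0, 0], [0, -1.1, -5.0, 0], [0, -0.7, -5.2, 0]] end 4.615
```

Emit:
{"op": "step_arm", "data": {
  "plan": [
    [[0,-4.2,-3.3,0],[0,-3.8,-3.5,0],[0,-3.4,-3.8,0],[0,-3.1,-4.0,0],[0,-1.9,-4.8,0],[0,-1.6,-5.0,0],[0,-1.1,-5.0,0],[0,-0.7,-5.2,0]]
  ]
}}

```text
time_s: 8.55
position: [0.427, -0.2294, 0.1655]
eef_rot: [-179.9, -0.1, 84.7]
force: [-6.6, 3.3, -5.8]
width: 0.263
grasp_force: 40.0
```

```bash
python3 -c "
from h import *
ck(-9.6,171.9)"; python3 rows.py 4.615 .08 8;
```

```text
t 8.55 bed TCP mm [ -74.5 -178.1  165.5] rot [-1.7989e+02 -1.3000e-01  8.4660e+01] F bed [-6.9  2.7 -5.8] w 0.263 g 40.0
q 4.614 R 65.2 Ft -5.1 Fr 7.5
[[0, -0.3, -5.2, 0], [0, 0.1, -5.2, 0], [0, 0.6, -5.1, 0], [0, 0.9, -5.2, 0], [0, 1.4, -5.0, 0], [0, 1.7, -4.9, 0], [0, 2.1, -4.7, 0], [0, 2.5, -4.6, 0]] end 5.255
```

Emit:
{"op": "step_arm", "data": {
  "plan": [
    [[0,-0.8,-5.2,0],[0,-0.4,-5.2,0],[0,0.1,-5.1,0],[0,0.9,-5.2,0],[0,1.4,-5.0,0],[0,1.7,-4.9,0],[0,2.1,-4.7,0],[0,2.5,-4.6,0]]
  ]
}}

```text
time_s: 9.35
position: [0.4365, -0.2304, 0.2064]
eef_rot: [179.8, -0.1, 84.7]
force: [1.7, 4.9, -7.6]
width: 0.259
grasp_force: 40.0
```

```bash
python3 -c "
from h import *
ck(-9.6,171.9)"; python3 rows.py 5.255 .08 8;
```

```text
t 9.35 bed TCP mm [ -64.9 -178.1  206.4] rot [ 1.7982e+02 -9.0000e-02  8.4670e+01] F bed [ 1.2  5.1 -7.6] w 0.259 g 40.0
q 5.27 R 65.1 Ft -5.8 Fr -5.0
[[0, 2.9, -4.3, 0], [0, 3.2, -4.1, 0], [0, 3.5, -3.8, 0], [0, 3.8, -3.6, 0], [0, 4.1, -3.2, 0], [0, 4.3, -2.9, 0], [0, 4.6, -2.5, 0], [0, 4.7, -2.2, 0]] end 5.895
```

Emit:
{"op": "step_arm", "data": {
  "plan": [
    [[0,3.3,-4.1,0],[0,3.6,-3.9,0],[0,3.5,-3.8,0],[0,3.8,-3.6,0],[0,4.1,-3.2,0],[0,4.3,-2.9,0],[0,4.6,-2.5,0],[0,4.7,-2.2,0]]
  ]
}}

```text
time_s: 10.15
position: [0.4675, -0.2338, 0.2321]
eef_rot: [180.0, -0.1, 84.7]
force: [-3.1, 4.4, -5.3]
width: 0.259
grasp_force: 39.9
```

```bash
python3 -c "
from h import *
ck(-9.6,171.9)"; python3 rows.py 5.895 .08 8;
```

```text
t 10.15 bed TCP mm [ -33.7 -178.6  232.1] rot [ 1.7996e+02 -6.0000e-02  8.4660e+01] F bed [-3.5  4.1 -5.3] w 0.259 g 39.9
q 5.902 R 64.8 Ft -5.2 Fr -3.6
[[0, 4.9, -1.7, 0], [0, 5.0, -1.4, 0], [0, 5.1, -1.0, 0], [0, 5.2, -0.5, 0], [0, 5.2, -0.2, 0], [0, 5.2, 0.3, 0], [0, 5.1, 0.7, 0], [0, 5.1, 1.0, 0]] end 6.535
```

Emit:
{"op": "step_arm", "data": {
  "plan": [
    [[0,4.9,-1.5,0],[0,5.0,-1.2,0],[0,5.1,-0.9,0],[0,5.2,-0.5,0],[0,5.2,-0.2,0],[0,5.2,0.3,0],[0,5.1,0.7,0],[0,5.1,1.0,0]]
  ]
}}

```text
time_s: 10.95
position: [0.5077, -0.2381, 0.2344]
eef_rot: [-180.0, 0.0, 84.7]
force: [-5.4, 2.7, -3.9]
width: 0.259
grasp_force: 39.8
```

```bash
python3 -c "
from h import *
ck(-9.6,171.9)"; python3 rows.py 6.535 .08 8;
```

```text
t 10.95 bed TCP mm [   6.8 -179.2  234.4] rot [-179.99    0.     84.65] F bed [-5.6  2.2 -3.9] w 0.259 g 39.8
q 0.256 R 64.6 Ft -4.4 Fr -5.2
[[0, 5.0, 1.5, 0], [0, 4.8, 1.9, 0], [0, 4.7, 2.3, 0], [0, 4.5, 2.6, 0], [0, 4.2, 3.0, 0], [0, 4.0, 3.3, 0], [0, 3.8, 3.7, 0], [0, 3.4, 3.9, 0]] end 7.175
```

Emit:
{"op": "step_arm", "data": {
  "plan": [
    [[0,4.9,1.9,0],[0,4.7,2.3,0],[0,4.7,2.3,0],[0,4.5,2.6,0],[0,4.2,3.0,0],[0,4.0,3.3,0],[0,3.8,3.7,0],[0,3.4,3.9,0]]
  ]
}}

```text
time_s: 11.75
position: [0.5418, -0.2419, 0.212]
eef_rot: [180.0, 0.1, 84.6]
force: [-7.3, 2.1, -0.2]
width: 0.259
grasp_force: 39.6
```

```bash
python3 -c "
from h import *
ck(-9.6,171.9)"; python3 rows.py 7.175 .08 8;
```

```text
t 11.75 bed TCP mm [  41.  -179.8  212. ] rot [1.7999e+02 6.0000e-02 8.4640e+01] F bed [-7.5  1.4 -0.2] w 0.259 g 39.6
q 0.901 R 64.6 Ft -4.5 Fr -6.0
[[0, 3.1, 4.2, 0], [0, 2.7, 4.4, 0], [0, 2.4, 4.6, 0], [0, 2.1, 4.8, 0], [0, 1.6, 4.9, 0], [0, 1.2, 5.1, 0], [0, 0.8, 5.1, 0], [0, 0.5, 5.2, 0]] end 7.815
```

Emit:
{"op": "step_arm", "data": {
  "plan": [
    [[0,2.6,4.5,0],[0,2.2,4.8,0],[0,2.4,4.6,0],[0,2.1,4.8,0],[0,1.6,4.9,0],[0,1.2,5.1,0],[0,0.8,5.1,0],[0,0.5,5.2,0]]
  ]
}}

```text
time_s: 12.55
position: [0.5559, -0.2435, 0.174]
eef_rot: [179.9, 0.1, 84.6]
force: [-7.3, 2.1, 3.5]
width: 0.262
grasp_force: 39.3
```

```bash
python3 -c "
from h import *
ck(-9.6,171.9)"; python3 rows.py 7.815 .08 8;
```

```text
t 12.55 bed TCP mm [  55.2 -180.   174. ] rot [1.7987e+02 9.0000e-02 8.4650e+01] F bed [-7.5  1.4  3.5] w 0.262 g 39.3
q 1.539 R 64.9 Ft -3.8 Fr -7.4
[[0, -0.1, 5.2, 0], [0, -0.4, 5.1, 0], [0, -0.8, 5.2, 0], [0, -1.2, 5.0, 0], [0, -1.7, 5.0, 0], [0, -2.0, 4.7, 0], [0, -2.4, 4.7, 0], [0, -2.8, 4.4, 0]] end 8.455
```

Emit:
{"op": "step_arm", "data": {
  "plan": [
    [[0,-0.8,5.2,0],[0,-1.1,5.1,0],[0,-0.8,5.2,0],[0,-1.2,5.0,0],[0,-1.7,5.0,0],[0,-2.0,4.7,0],[0,-2.4,4.7,0],[0,-2.8,4.4,0]]
  ]
}}

```text
time_s: 13.35
position: [0.5422, -0.2419, 0.1314]
eef_rot: [-180.0, 0.0, 84.6]
force: [-0.3, 0.1, 6.5]
width: 0.261
grasp_force: 39.2
```

```bash
python3 -c "
from h import *
ck(-9.6,171.9)"; python3 rows.py 8.455 .08 8;
```

```text
t 13.35 bed TCP mm [  41.4 -179.8  131.4] rot [-1.7999e+02  2.0000e-02  8.4620e+01] F bed [-0.4  0.1  6.5] w 0.261 g 39.2
q 2.242 R 65.1 Ft -4.9 Fr -4.3
[[0, -3.1, 4.1, 0], [0, -3.4, 3.9, 0], [0, -3.8, 3.6, 0], [0, -4.0, 3.4, 0], [0, -4.2, 2.9, 0], [0, -4.5, 2.7, 0], [0, -4.7, 2.2, 0], [0, -4.9, 1.9, 0]] end 9.095
```

Emit:
{"op": "step_arm", "data": {
  "plan": [
    [[0,-3.5,3.9,0],[0,-3.8,3.7,0],[0,-3.8,3.6,0],[0,-4.0,3.2,0],[0,-4.3,2.9,0],[0,-4.6,2.6,0],[0,-4.8,2.1,0],[0,-5.0,1.7,0]]
  ]
}}

```text
time_s: 14.15
position: [0.5093, -0.2383, 0.1087]
eef_rot: [179.9, -0.0, 84.6]
force: [2.1, 2.0, 9.2]
width: 0.263
grasp_force: 39.0
```

```bash
python3 -c "
from h import *
ck(-9.6,171.9)"; python3 rows.py 9.13 .08 8;
```

```text
t 14.15 bed TCP mm [   8.3 -179.2  108.7] rot [ 1.7989e+02 -2.0000e-02  8.4630e+01] F bed [1.9 2.1 9.2] w 0.263 g 39.0
q 2.865 R 65.7 Ft -4.3 Fr -8.3
[[0, -5.0, 1.3, 0], [0, -5.2, 0.9, 0], [0, -5.1, 0.5, 0], [0, -5.2, 0.1, 0], [0, -5.2, -0.4, 0], [0, -5.2, -0.7, 0], [0, -5.0, -1.2, 0], [0, -5.0, -1.5, 0]] end 9.77
```

Emit:
{"op": "step_arm", "data": {
  "plan": [
    [[0,-5.0,0.5,0],[0,-5.2,0.1,0],[0,-5.1,0.4,0],[0,-5.2,0.0,0],[0,-5.2,-0.4,0],[0,-5.2,-0.7,0],[0,-5.0,-1.2,0],[0,-5.0,-1.5,0]]
  ]
}}

```text
time_s: 14.95
position: [0.4682, -0.2338, 0.1105]
eef_rot: [180.0, -0.1, 84.6]
force: [6.9, 1.9, 3.1]
width: 0.259
grasp_force: 39.5
```

```bash
python3 -c "
from h import *
ck(-9.6,171.9)"; python3 rows.py 9.77 .08 8;
```

```text
t 14.95 bed TCP mm [ -33.  -178.6  110.5] rot [ 1.7995e+02 -9.0000e-02  8.4620e+01] F bed [6.7 2.5 3.1] w 0.259 g 39.5
q 3.506 R 65.8 Ft -5.2 Fr -5.3
[[0, -4.8, -2.0, 0], [0, -4.7, -2.3, 0], [0, -4.4, -2.7, 0], [0, -4.2, -3.1, 0], [0, -4.0, -3.3, 0], [0, -3.7, -3.7, 0], [0, -3.3, -4.0, 0], [0, -3.1, -4.2, 0]] end 10.41
```

Emit:
{"op": "step_arm", "data": {
  "plan": [
    [[0,-4.6,-2.3,0],[0,-4.5,-2.6,0],[0,-4.4,-2.8,0],[0,-4.2,-3.1,0],[0,-4.0,-3.3,0],[0,-3.7,-3.7,0],[0,-3.3,-4.0,0],[0,-3.1,-4.2,0]]
  ]
}}

```text
time_s: 15.75
position: [0.4369, -0.2303, 0.1356]
eef_rot: [179.9, -0.2, 84.6]
force: [11.7, 1.3, -5.5]
width: 0.26
grasp_force: 40.0
```

```bash
python3 -c "
from h import *
ck(-9.6,171.9)"; python3 rows.py 10.41 .08 8;
```

```text
t 15.75 bed TCP mm [ -64.5 -178.1  135.6] rot [ 1.7991e+02 -1.5000e-01  8.4610e+01] F bed [11.5  2.4 -5.5] w 0.26 g 40.0
q 4.129 R 65.8 Ft -10.9 Fr -6.6
[[0, -2.7, -4.4, 0], [0, -2.3, -4.7, 0], [0, -2.0, -4.8, 0], [0, -1.5, -4.9, 0], [0, -1.2, -5.1, 0], [0, -0.7, -5.2, 0], [0, -0.4, -5.1, 0], [0, 0.1, -5.2, 0]] end 11.05
```

Emit:
{"op": "step_arm", "data": {
  "plan": [
    [[0,-1.5,-2.8,0],[0,-1.4,-2.9,0],[0,-1.2,-3.0,0]]
  ]
}}

```text
time_s: 16.05
position: [0.4324, -0.2298, 0.1437]
eef_rot: [180.0, -0.2, 84.6]
force: [12.1, 1.1, -8.7]
width: 0.262
grasp_force: 40.2
```

```bash
python3 -c "
from h import *
ck(-9.6,171.9)"
```

```text
t 16.05 bed TCP mm [ -69.  -177.9  143.7] rot [ 1.7997e+02 -1.7000e-01  8.4620e+01] F bed [12.   2.2 -8.7] w 0.262 g 40.2
q 4.269 R 65.8 Ft -13.0 Fr -7.1
```

Emit:
{"op": "step_arm", "data": {
  "plan": [
    [[0,0,0,0],[0,0,0,0],[0,0.6,1.4,0],[0,0.6,1.4,0],[0,0,0,0]]
  ]
}}

```text
time_s: 16.55
position: [0.4335, -0.23, 0.1415]
eef_rot: [-180.0, -0.2, 84.6]
force: [6.7, 2.5, -1.3]
width: 0.263
grasp_force: 39.7
```

```bash
python3 -c "
from h import *
ck(-9.6,171.9)"
```

```text
t 16.55 bed TCP mm [ -67.9 -178.   141.5] rot [-1.7999e+02 -1.7000e-01  8.4630e+01] F bed [ 6.4  3.1 -1.3] w 0.263 g 39.7
q 4.232 R 65.7 Ft -4.1 Fr -5.1
```

Emit:
{"op": "step_arm", "data": {
  "plan": [
    [[0,0.7,0.1,0],[0,0.7,0.5,0],[0,0,0.5,0],[0,0,0,0],[0,0,0,0]]
  ]
}}

```text
time_s: 17.05
position: [0.4343, -0.2301, 0.1403]
eef_rot: [-179.9, -0.2, 84.6]
force: [4.3, 4.5, -1.3]
width: 0.261
grasp_force: 39.7
```

```bash
python3 -c "
from h import *
ck(-9.6,171.9)"
```

```text
t 17.05 bed TCP mm [ -67.2 -178.1  140.3] rot [-1.799e+02 -1.700e-01  8.463e+01] F bed [ 3.8  4.9 -1.3] w 0.261 g 39.7
q 4.21 R 65.7 Ft -3.0 Fr -2.7
```

Emit:
{"op": "step_arm", "data": {
  "plan": [
    [[0,0,0,0],[0,0,0,0],[0,0,0,0],[0,0,0,0],[0,0,0,0],[0,0,0,0],[0,0,0,0],[0,0,0,0]]
  ],
  "fingers": 1
}}

```text
time_s: 17.85
position: [0.4349, -0.2317, 0.1416]
eef_rot: [-180.0, 0.0, 84.6]
force: [-0.1, 0.4, 0.5]
width: 0.907
grasp_force: 0.0
```

Emit:
{"op": "step_arm", "data": {
  "plan": [
    [[0,0,-20,0],[0,0,-35,0],[0,0,-40,0],[0,0,-40,0],[0,0,-40,0],[0,0,-35,0],[0,0,-10,0],[0,0,0,0]]
  ]
}}

```text
time_s: 18.65
position: [0.4356, -0.2321, 0.3634]
eef_rot: [179.8, 0.1, 84.6]
force: [0.6, -0.6, 0.6]
width: 0.997
grasp_force: 0.0
```

```bash
python3 - <<'E'
from h import *
st()
a=r.grab_frame("top")[175:265,150:400]
a=cv2.resize(a,(775,279),interpolation=cv2.INTER_CUBIC); b=r.grab_frame("scene")[130:250,190:345]
cv2.imwrite("pics/c6.png",np.vstack([a,cv2.resize(b,(400,310),interpolation=cv2.INTER_CUBIC) if 0 else cv2.resize(b[:64],(775,320),interpolation=cv2.INTER_CUBIC)]))
E
```

```text
t 18.65 bed TCP mm [ -65.7 -180.   363.4] rot [1.7982e+02 1.2000e-01 8.4630e+01] F bed [ 0.6 -0.6  0.6] w 0.997 g 0.0
```

View pics/c6.png

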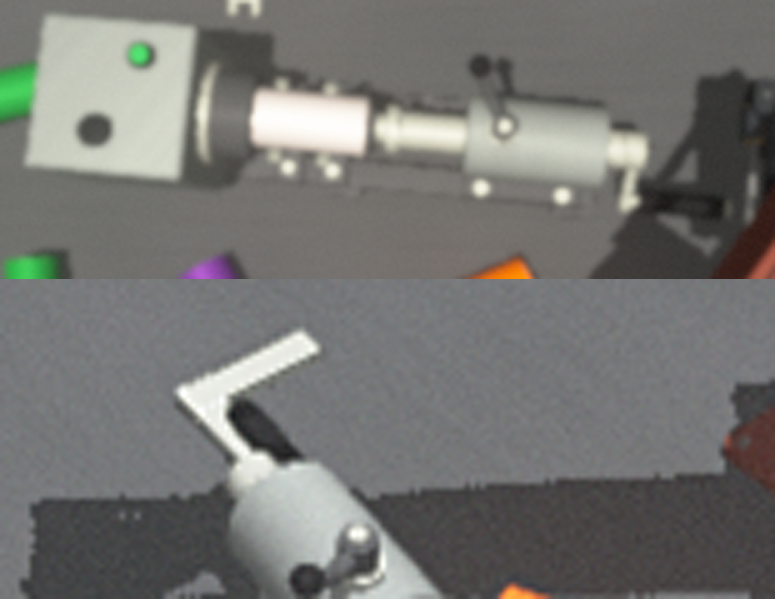

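```bash
python3 - <<'E'
from h import *
p=proj("top",np.array([[.4343,-.2301,.1586]]))[0]; print("top full",p,"c6",(p-[150,175])*3.1)
p=proj("scene",np.array([[.4343,-.2301,.1586]]))[0]; print((p-[190,130])*5, "c6 y",(p[1]-130)*5+279)
for z in(.13,.1586,.2):
  for b in [(-67.2/1e3,-.115,z),(-67.2/1e3,-.205,z)]:
    w=bedT(P,b); print(z,((proj("top",w)-[150,175])*3.1).round(0),((proj("scene",w)-[190,130])*5+[0,279]).round(0))
E
```

```text
top full [376.51935022 244.2278605 ] c6 [702.20998569 214.60636754]
[266.82869879 128.49454603] c6 y 407.4945460283409
0.13 [[636. 211.]] [[318. 490.]]
0.13 [[722. 217.]] [[249. 415.]]
0.1586 [[641. 210.]] [[317. 461.]]
0.1586 [[729. 217.]] [[246. 385.]]
0.2 [[648. 209.]] [[314. 417.]]
0.2 [[739. 216.]] [[243. 341.]]
```

The quill has advanced and the pad is against the cap. The pipe moved about 5 mm, and the crank hasn't moved since release. The sleeve's position shows that the arm reads about 10 mm less in bed x than the camera. Next I'll close the fingers and go to the headstock side of the knob, which is at c6 (480,66).

Emit:
{"op": "step_arm", "data": {
  "plan": [
    [[40,14,0,0],[40,14,0,0],[40,14,0,0],[40,14,0,0],[40,14,0,0],[40,14,0,0],[40,14,0,0],[25,13,0,0]]
  ],
  "fingers": 0,
  "grip_force": 20
}}

```text
time_s: 19.55
position: [0.5735, 0.0646, 0.3584]
eef_rot: [-179.7, -0.0, 84.7]
force: [0.2, -1.3, 0.2]
width: 0.36
grasp_force: 0.0
```

Emit:
{"op": "step_arm", "data": {
  "plan": [
    [[0,0,0,0],[0,0,20,0],[0,0,20,0],[0,0,20,0],[0,0,18,0],[0,0,10,0],[0,0,0,0],[0,0,0,0]]
  ]
}}

```text
time_s: 20.35
position: [0.5738, 0.0612, 0.2735]
eef_rot: [-180.0, 0.0, 84.6]
force: [1.1, -0.4, -0.3]
width: 0.001
grasp_force: 0.0
```

```bash
python3 - <<'E'
from h import *
st()
a=r.grab_frame("top")[165:265,200:350]; b=r.grab_frame("scene")[150:270,210:330]
cv2.imwrite("pics/c7.png",np.hstack([cv2.resize(a,(450,300),interpolation=cv2.INTER_CUBIC),cv2.resize(b,(300,300),interpolation=cv2.INTER_CUBIC)]))
s=r.read_state()["position"]; s=s-[0,0,.008]
print((proj("top",s[None])-[200,165])*3,(proj("scene",s[None])-[210,150])*2.5+[450,0])
E
```

```text
t 20.35 bed TCP mm [ 44.5 125.  273.5] rot [-1.7997e+02  1.0000e-02  8.4600e+01] F bed [ 1.1 -0.3 -0.3] w 0.001 g 0.0
[[251.29293609  97.87418064]] [[586.77262593 137.20341973]]
```

View pics/c7.png

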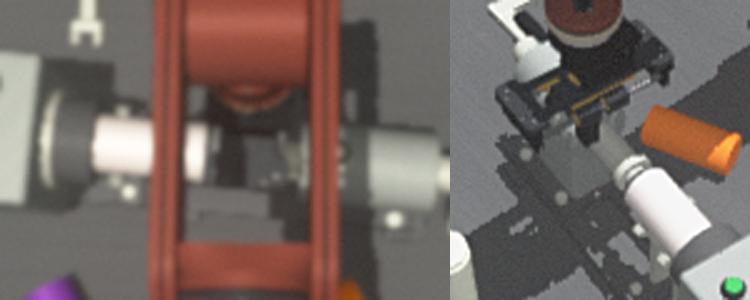

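The fingertips in the scene crop, about (587,137), match the projected TCP and are on the headstock side of the knob. I'll push towards the crank.

Emit:
{"op": "step_arm", "data": {
  "plan": [
    [[-8,0,0,0],[-8,0,0,0],[-8,0,0,0],[-8,0,0,0],[-8,0,0,0],[-8,0,0,0],[-8,0,0,0],[-8,0,0,0]]
  ]
}}

```text
time_s: 21.25
position: [0.5682, -0.0019, 0.2738]
eef_rot: [180.0, -0.1, 84.7]
force: [1.1, 4.6, 1.2]
width: 0.001
grasp_force: 1.7
```

```bash
python3 -c "
from h import *
st()"
```

```text
t 21.25 bed TCP mm [ 44.9  61.7 273.8] rot [ 1.7996e+02 -9.0000e-02  8.4650e+01] F bed [0.6 4.7 1.2] w 0.001 g 1.7
```

Contact is made and the knob is being pushed, with about 4.7 N along y.

Emit:
{"op": "step_arm", "data": {
  "plan": [
    [[-5,0,0,0],[-5,0,0,0],[-5,0,0,0],[-5,0,0,0],[-5,0,0,0],[-5,0,0,0],[-4,0,0,0],[-3,0,0,0]]
  ]
}}

```text
time_s: 22.05
position: [0.5642, -0.0386, 0.2733]
eef_rot: [-179.9, -0.1, 84.6]
force: [1.0, 5.0, -0.8]
width: 0.002
grasp_force: 2.1
```

```bash
python3 -c "
from h import *
st()"
```

```text
t 22.05 bed TCP mm [ 44.3  24.8 273.3] rot [-1.7995e+02 -7.0000e-02  8.4640e+01] F bed [ 0.5  5.1 -0.8] w 0.002 g 2.1
```

Emit:
{"op": "step_arm", "data": {
  "plan": [
    [[-2,0,0,0],[-2,0,0,0],[-2,0,0,0],[-2,0,0,0],[0,0,0,0]]
  ]
}}

```text
time_s: 22.55
position: [0.5642, -0.0406, 0.2733]
eef_rot: [-180.0, -0.7, 84.8]
force: [3.3, 23.6, 0.3]
width: 0.007
grasp_force: 9.6
```

```bash
python3 -c "
from h import *
st()"
```

```text
t 22.55 bed TCP mm [ 44.4  22.8 273.3] rot [-179.99   -0.68   84.79] F bed [ 1.1 23.8  0.3] w 0.007 g 9.6
```

A firm 24 N at the expected place means the lock is on its stop. I'll back away, rise clear and look.

Emit:
{"op": "step_arm", "data": {
  "plan": [
    [[15,0,0,0],[25,0,0,0],[20,0,-20,0],[0,0,-40,0],[0,0,-40,0],[0,-40,-20,0],[0,-45,0,0],[0,-45,0,0]]
  ]
}}

```text
time_s: 23.35
position: [0.4388, 0.0241, 0.394]
eef_rot: [180.0, 0.1, 84.6]
force: [-0.3, -0.6, -0.6]
width: 0.003
grasp_force: 0.0
```

Emit:
{"op": "step_arm", "data": {
  "plan": [
    [[40,-20,0,0],[45,0,0,0],[45,0,0,0],[45,0,0,0],[45,0,0,0],[30,0,0,0],[0,0,0,0],[0,0,0,0]]
  ]
}}

```text
time_s: 24.15
position: [0.4435, 0.2754, 0.393]
eef_rot: [-180.0, 0.1, 84.7]
force: [-0.6, 0.5, 0.4]
width: 0.007
grasp_force: 0.0
```

```bash
python3 - <<'E'
from h import *
st()
a=r.grab_frame("top")[165:265,150:400]; b=r.grab_frame("scene")[130:270,190:350]
cv2.imwrite("pics/c8.png",np.vstack([cv2.resize(a,(700,280),interpolation=cv2.INTER_CUBIC),np.pad(cv2.resize(b,(366,320),interpolation=cv2.INTER_CUBIC),((0,0),(0,334),(0,0)))]))
E
```

```text
t 24.15 bed TCP mm [-105.3  326.   393. ] rot [-1.7998e+02  1.3000e-01  8.4680e+01] F bed [-0.6  0.5  0.4] w 0.007 g 0.0
```

View pics/c8.png

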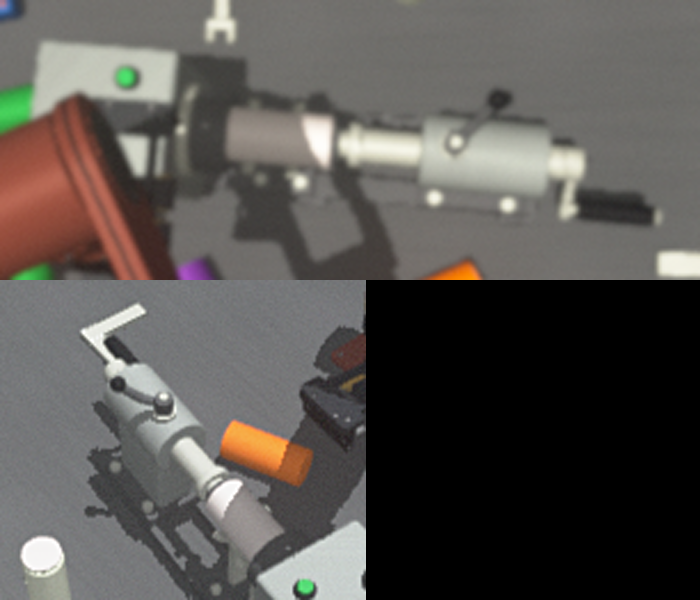

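The handle now points towards the crank end, with the knob at (500,98) and the pivot at (456,142). The crank stands where I left it, the pad is on the cap and the arm is clear, so I'll sign off.

```bash
python3 -c "
from workcell import r
print(r.sign_off())"
```

```text
the job is handed in; nothing more can be done
None
```

The job is handed in: the pipe is wound home and clamped at an estimated 75 to 115 N (not measured directly), the quill lock is on its stop and the arm is clear of everything. `sign_off` gave no verdict.

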